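# Refit the strap splitter's pressure screw

### The arm

A 6-joint arm with a two-finger parallel gripper is mounted at the origin on the work surface. World frame = base frame: x ahead of the robot, y to its left, z up, the work surface at z = 0. Lengths are in mm, angles in rad, forces in N, time in s.
With the tool pointing down it reaches from about 400 to 825 mm from the base axis. Payload 7 kg.
Tool frame: the origin (TCP) lies at the very end of the fingers, on their centre line; the grasp point (between the pads) lies 19 mm behind it; z points along the fingers, y is the direction in which the jaws open and shut (so a half turn about z gives the same grasp; the last joint's range is limited). The gripper opens to 88 mm and grips with 3 to 60 N. Pads are 19 mm wide; open, the fingers measure 130 mm over their backs; the gripper's body (78 mm by 193 mm) begins 47 mm behind the grasp point.
Start: joints at [1.576, 0.359, 0.012, 0, -1.224, -0.288], TCP at [188.365, 648.162, 226.561] pointing down, gripper open.
Joint ranges: [-3.07, 3.07], [-1.43, 2.12], [-1.02, 1.25], [-3.03, 1.67], [-3.05, -0], [-3.03, 3.03]. Speed limits (rad/s): [2.39, 2.39, 3.01, 3.14, 3.14, 3.14].

### API

Orientations are given as a unit quaternion [x, y, z, w].
In Python, from plant import bot gives the robot as it stands. Calls block until the motion is done:
- bot.move_ptp(position, orientation): joint-space move of the TCP to a pose.
- bot.line_to(position, velocity=150, ori=None): straight line of the TCP; ori=None keeps the orientation; velocity is the mean speed in mm/s.
- bot.move_joints(angles): joint-space move.
- bot.move_gripper(opening, force=None): finger opening in mm; force is the grip in N (None keeps the last); returns when the fingers have stopped.
- bot.pause(seconds).
- bot.solve_ik(position, orientation): joint angles nearest the present ones, or None.
- bot.read_state(): the state.
- bot.camera(name): name is "side" or "top" or "wrist"; returns the picture (384x512x3 uint8, red, green, blue); there is no depth.
- bot.get_calibration(name): a dict with "fx", "fy", "cx", "cy" (pixels), "distortion" ([k1, k2, p1, p2, k3] as OpenCV has them; the pictures are not rectified), "view" (4x4, takes a point from world to camera coordinates); the wrist camera has in their place "T_tool_cam" (4x4, takes a point from camera to tool coordinates, whose origin is the TCP and whose axes are the flange's). Camera axes: x right, y up, looking along -z (the intrinsics and any distortion apply to the point x, -y, -z); pixel columns grow to the right and rows downward; lengths in mm; the calibration is good to about 2 mm. A picture is of the moment at which its call begins: read the wrist's pose just before it. get_calibration takes no time and is no camera call.
A pose or a line that the arm cannot do raises bot.Unreachable and nothing moves.
- bot.close_job(): hands the job in, once; it reports no verdict.
The state is a dict: "t": time; "joint_pos": joint angles; "qvel": joint speeds; "tau": joint torques, N m; "tcp_pos": TCP position; "eef_rot": TCP orientation; "contact_force": force on the tool from outside, world axes, zero at the start; "moment": the same for the moment, N m; "width": finger opening in mm.
Only numpy, scipy, OpenCV 4.12 (cv2) and the standard library are available. Lean on these libraries where they do the work, as an engineer would, in place of code of your own. Each camera call takes 0.05 s, during which the arm holds its last target. There are 200 camera calls.

### The job

Take the red-headed pressure screw out of the wooden tool rack, lower it down the empty left-hand tower of the strap splitter and start it by feel in the thread at the bottom of the well, then turn it clockwise until its steel collar sits fully home on the tower's rim, and let go. Do not cross-thread or force it: keep below about 25 N between screw and machine until it is home. Leave the fitted red knob on the other tower unturned and everything else where it is.

Things in the scene. Friction and masses are not known exactly. Their poses are not given: they have to be found in the camera images.
- screw_knob (a point): Loose pressure screw (150 to 220 g), upright in the rack. Point on its axis half-way up the fluted red knob (30 mm wide, 38 mm tall), 24 mm above the underside of the steel collar (30 mm wide, 4 mm thick) on which it rests; knob top 18 mm above this point. z points up the screw's axis. The round knob can be gripped at any yaw and lifts straight out.
- screw_lugs (a point): Point on the screw's axis between its two thread lugs, which stand on opposite sides (along this point's +x and -x) and measure 23 mm over both. It lies at the level of their undersides, 58 mm below the collar's underside (82 mm below screw_knob). The shank here is 15 mm thick; the upper 27 mm under the collar is a 21 mm guide.
- screw_tip (a point): The middle of the screw's flat nose, its lowest point, 66 mm below the collar's underside (90 mm below screw_knob).
- splitter: Strap splitter fixed to the bench: dark green frame, base 160 x 200 mm, two rollers between two round towers 124 mm apart, crank on its right. Origin under its centre; x to its rear, y to its left, feed side at -x. The left tower is empty; the right one has its red knob fitted.
- well_mouth (a point): Centre of the upper rim of the empty left tower (42 mm outside diameter), 160 mm above the bench; z up. Below it a well of 24.4 mm bore, 75 mm deep. Home means the screw's collar flat on this rim, screw_knob 24 mm above this point. A screw lowered straight in comes to rest on the thread with its collar anywhere from 3 to 16 mm above the rim.
- thread_top (a point): Point on the well's axis 44 mm below the rim, within 2 mm of where the thread begins: right-hand, two starts half a turn apart, lead 18 mm per turn, as two helical ridges 4.4 mm thick with 4.6 mm grooves between (lugs: 3.8 mm thick). The exact depth and the angle of their blunt upper ends differ each time, cannot be seen, and are NOT given by this point: the lugs must find them by feel.
- follower (a joint): Travel (m, 0 at the start) of the spring plunger at the well's bottom, which the nose meets 5 mm before home: 2 N, rising to 6 N at home. Before that, a screw resting on a ridge and turned clockwise (from above) under a light push slides down its slope (18 mm per turn) and its lugs pass under the blunt ends; held 1 mm too high they jam on them. Resting place to home: 60 to 320 degrees.
- set_knob (a joint): Angle (rad, 0 at the start) of the red knob already fitted on the other tower, the same size as the loose one; it turns easily and must not be turned.
- rack: Fixed light wooden tool rack: a plate 62 x 208 mm, its top 85 mm above the bench, with four holes 50 mm apart in a row along its y axis, on two legs (236 mm over the legs). Origin on the bench under its centre. Screw, awl and punch stand in three of the holes on their shoulders; the fourth is empty.
- awl_mid (a point): Awl with a wooden pear handle (28 mm wide, 43 mm above the rack), loose in the rack; point on its axis 20 mm above the rack's top. Leave alone.
- punch_mid (a point): Dark steel strap punch (18 mm stem, 44 mm above the rack), loose in the rack; point on its axis 20 mm above the rack's top. Leave alone.
- burnisher: Small turned wooden burnisher, 38 mm wide, 54 mm tall, upright on the green mat; origin at its underside. Leave alone.
- brass_ring: Brass ring, 52 mm wide, 7 mm high, flat on the green mat; origin at its underside. Leave alone.
- dye: Small dark dye bottle, 42 mm wide, 75 mm tall; origin at its underside. Leave alone.
- bowl: Black bowl, 110 mm wide, 60 mm tall; origin at its underside. Leave alone.
- mallet: Yellow and black mallet lying flat, 280 mm long; origin under its handle, x towards the head. Leave alone.
Mind the look-alikes: they are no part of the job. Of the things like the rack, leave any that is green; of the rest the larger one is meant.

How it is judged (in metres and radians):
On the way, in this order (a step that is already met when the one before it is completed fails the run):
1. the screw has been lifted clear out of the rack (z of screw_tip in the frame of rack above 0.09 m), for 0.05 s.
2. the screw stands upright in the empty tower's well, deeper than half-way and not yet home (horizontal distance between screw_tip and well_mouth below 0.004 m and z of screw_tip in the frame of well_mouth below -0.045 m and angle between screw_knob's own z axis and vertical below 0.08 rad), for 0.05 s.
At the end, for the whole second after the job is handed in: The screw is threaded home in the tower: its collar within 1.2 mm of the rim (screw_knob less than 25.2 mm above well_mouth), its axis within 3 mm of the well's and upright within 3 degrees, and it has been let go (z of screw_knob in the frame of well_mouth below 0.0252 m and horizontal distance between screw_knob and well_mouth below 0.003 m and angle between screw_knob's own z axis and vertical below 0.05 rad); the robot touches nothing.
It fails at once if the screw is forced before it is home: more than 25 N between it and the machine while its collar is over 1.5 mm above the rim (contact force between screw and splitter above 25 N and z of screw_knob in the frame of well_mouth above 0.0255 m).
It fails at once if the fitted knob on the other tower is turned by more than 0.3 rad (value of joint set_knob above 0.3 rad or value of joint set_knob below -0.3 rad).
It fails at once if another tool or thing is moved more than 30 mm (distance of any of awl_mid, punch_mid, burnisher, brass_ring, dye, bowl, mallet from where it was at the start of the episode above 0.03 m).
It also fails if it takes over 72 s, if anything falls off the work surface, if the arm or the gripper's body presses on something with over 40 N, if the wrist force passes 120 N, or if a joint passes its speed limit or range.

## Working session

There is one attempt and no reset: what is moved stays moved. The work goes in short steps, each a Python script; the robot and the scene stay as the last script left them, time stands still between calls to the robot, and variables do not carry over. Pictures are saved under pics/ and viewed, about 8 in all and at most 12, crops included, and the job is handed in when it is done.

```bash
ls; mkdir -p pics; python3 - <<'E'
from plant import bot
import cv2,numpy as np
a=[]
for n in("side","top"):
    i=bot.camera(n);cv2.imwrite(f"pics/{n}0.png",i[:,:,::-1]);
    c=bot.get_calibration(n);print(n,c)
i=bot.camera("wrist");cv2.imwrite("pics/wrist0.png",i[:,:,::-1]);print(bot.get_calibration("wrist"))
print(bot.read_state())
E
```

```text
pics
side {'fx': 384.61856966912273, 'fy': 384.61856966912273, 'cx': 259.52935021025473, 'cy': 192.81495331957333, 'distortion': array([0.00838297, 0.        , 0.        , 0.        , 0.        ]), 'view': array([[ 8.08327084e-01, -5.88615517e-01,  1.17939892e-02,
        -3.81523753e+02],
       [ 4.23945395e-01,  5.95857402e-01,  6.82073500e-01,
        -3.77765852e+02],
       [-4.08506581e-01, -5.46338476e-01,  7.31188514e-01,
        -6.97437705e+02],
       [ 0.00000000e+00,  0.00000000e+00,  0.00000000e+00,
         1.00000000e+00]])}
top {'fx': 397.2174464006372, 'fy': 397.2174464006372, 'cx': 252.09119048002415, 'cy': 199.5495384563648, 'distortion': array([-0.10180651,  0.        ,  0.        ,  0.        ,  0.        ]), 'view': array([[-4.41776287e-02, -9.99021129e-01, -2.26275950e-03,
         1.38507622e+02],
       [ 9.77145191e-01, -4.36814526e-02,  2.08036551e-01,
        -5.79256014e+02],
       [-2.07931751e-01,  6.97951694e-03,  9.78118435e-01,
        -1.15733694e+03],
       [ 0.00000000e+00,  0.00000000e+00,  0.00000000e+00,
         1.00000000e+00]])}
{'fx': 2
[... 506 characters left out ...]
,
         1.00000000e+00]])}
{'t': 0.15, 'joint_pos': array([ 1.57613726e+00,  3.59211553e-01,  1.12727195e-02, -2.62621688e-04,
       -1.22407417e+00, -2.88103735e-01]), 'qvel': array([-0.00057894, -0.00200464,  0.00158223,  0.00113355, -0.00057314,
       -0.00084904]), 'tau': array([-9.02543252e-04, -5.83269954e+01,  2.93287861e+01,  7.00122043e+00,
        8.67521827e-03, -1.10925273e-04]), 'tcp_pos': array([188.24924356, 647.84164868, 225.84492468]), 'eef_rot': array([ 9.90015796e-01, -1.40955091e-01, -3.32059136e-05,  6.19853847e-04]), 'contact_force': array([-0.10105946, -0.480734  ,  0.53930745]), 'moment': array([ 0.03820102,  0.01790403, -0.01563257]), 'width': 87.83332934466294}
```

View pics/side0.png

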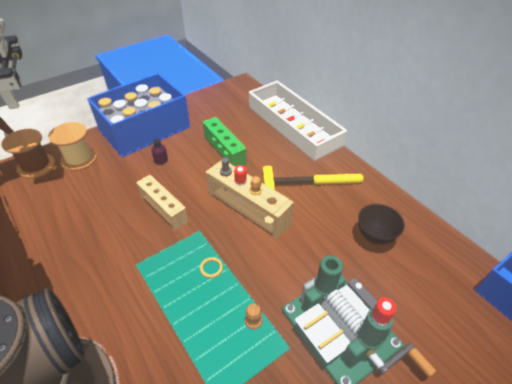

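View pics/top0.png

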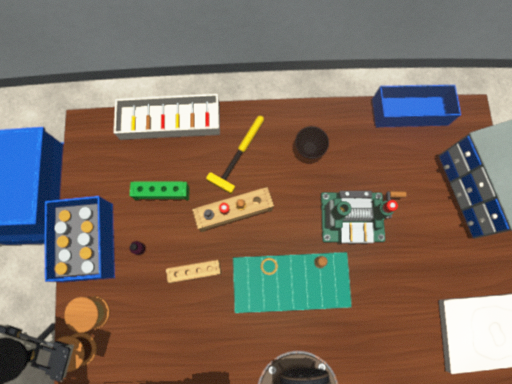

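Top view: the large wooden rack is at (233,208), holding the punch (208,214), red screw (225,208), awl (241,204) and an empty hole (257,199). The splitter is at (353,215), with its empty tower at (343,210) and the fitted red knob at (392,206). Look-alikes are the small wooden rack (193,271), the green rack (158,190), the fitted knob, and the red items in the white tray (120–215,115). I choose the red knob at (225,208) top / (240,173) side.

```bash
cat > h.py <<'E'
from plant import bot
import cv2,numpy as np
from scipy.spatial.transform import Rotation as R
def ray(name,uv,st=None):
    c=bot.get_calibration(name)
    K=np.array([[c['fx'],0,c['cx']],[0,c['fy'],c['cy']],[0,0,1]])
    x,y=cv2.undistortPoints(np.array([[uv]],float),K,c['distortion'])[0,0]
    if name=='wrist':
        T=np.eye(4);T[:3,:3]=R.from_quat(st['eef_rot']).as_matrix();T[:3,3]=st['tcp_pos'];M=T@c['T_tool_cam']
    else: M=np.linalg.inv(c['view'])
    d=M[:3,:3]@np.array([x,-y,-1]);return M[:3,3],d/np.linalg.norm(d)
def plane(name,uv,z,st=None):
    o,d=ray(name,uv,st);return o+d*(z-o[2])/d[2]
def tri(r1,r2):
    (o1,d1),(o2,d2)=r1,r2
    s=np.linalg.lstsq(np.c_[d1,-d2],o2-o1,rcond=None)[0]
    p,q=o1+s[0]*d1,o2+s[1]*d2;return (p+q)/2,np.linalg.norm(p-q)
def blobs(img,kind='red',amin=20):
    h=cv2.cvtColor(img,cv2.COLOR_RGB2HSV)
    m=((h[...,0]<6)|(h[...,0]>172))&(h[...,1]>150)&(h[...,2]>90)
    n,l,s,c=cv2.connectedComponentsWithStats(m.astype(np.uint8))
    return [(tuple(c[i].round(1)),tuple(s[i])) for i in range(1,n) if s[i,4]>=amin]
def yawq(yaw): # tool down, tool x axis at world angle yaw
    return (R.from_euler('z',yaw)*R.from_euler('x',np.pi)).as_quat()
E
python3 - <<'E'
from h import *
a={}
for n in("side","top"):
    i=cv2.imread(f"pics/{n}0.png")[:,:,::-1].copy()
    for b in blobs(i): print(n,b)
print(tri(ray('side',(240,174)),ray('top',(225,208))))
print('well',tri(ray('side',(330.5,266)),ray('top',(343,210))),plane('top',(343,210),160),plane('side',(330.5,266),160))
print('setknob',tri(ray('side',(384,310)),ray('top',(392,206))))
for uv in ((208,214),(241,204),(257,199)): print(plane('top',uv,105 if uv[0]<250 else 85))
i=cv2.imread("pics/top0.png");s=cv2.imread("pics/side0.png")
A=cv2.resize(i[175:250,180:280],(0,0),fx=4,fy=4,interpolation=2);B=cv2.resize(i[175:250,310:410],(0,0),fx=4,fy=4,interpolation=2)
C=cv2.resize(s[150:225,195:295],(0,0),fx=4,fy=4,interpolation=2);D=cv2.resize(s[250:350,280:413],(0,0),fx=3,fy=3,interpolation=2)
cv2.imwrite("pics/crop.png",np.vstack([np.hstack([A,B]),np.hstack([C,cv2.resize(D,(400,300))])]))
E
```

```text
side ((np.float64(240.3), np.float64(175.1)), (np.int32(235), np.int32(166), np.int32(12), np.int32(17), np.int32(132)))
side ((np.float64(385.9), np.float64(308.9)), (np.int32(376), np.int32(297), np.int32(21), np.int32(25), np.int32(259)))
top ((np.float64(207.0), np.float64(119.0)), (np.int32(206), np.int32(113), np.int32(3), np.int32(13), np.int32(39)))
top ((np.float64(162.1), np.float64(121.5)), (np.int32(161), np.int32(115), np.int32(3), np.int32(13), np.int32(35)))
top ((np.float64(390.3), np.float64(205.7)), (np.int32(384), np.int32(199), np.int32(14), np.int32(13), np.int32(102)))
top ((np.float64(224.1), np.float64(208.1)), (np.int32(220), np.int32(203), np.int32(9), np.int32(10), np.int32(48)))
(array([552.34378895, 193.62139431, 109.59154491]), np.float64(0.9159912859968787))
well (array([ 526.41559818, -144.45961677,  150.29778763]), np.float64(5.371223920381643)) [ 522.39221025 -140.60609835  160.        ] [ 523.62590821 -149.21659771  160.        ]
setknob (array([ 521.82839706, -271.5639493 ,  188.36809386]), np.float64(1.1390316842225656))
[537.94133893 244.21576841 105.        ]
[563.56000737 146.21063994 105.        ]
[580.7793278   97.99468173  85.        ]
```

View pics/crop.png

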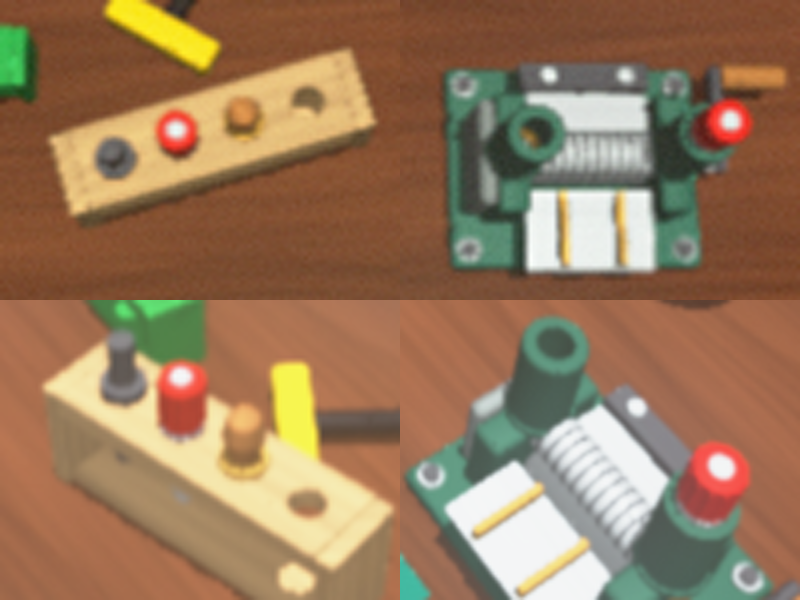

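The close crop confirms it: the screw is second in the row, between the dark punch and the awl, and its triangulated mid-knob height of 109.6 matches the expected 109. Next I take wrist looks over the screw and the well at two opposite yaws, so the camera bias cancels.

```bash
python3 - <<'E'
from h import *
K=np.array([552.3,193.6]);W=np.array([523,-143]);row=np.arctan2(-98,25.6)
for n,p,z in(("K",K,187),("W",W,220)):
    for y in (row,row+np.pi,0,np.pi/2,np.pi,-np.pi/2):
        q=bot.solve_ik([*p,z],yawq(y));print(n,round(y,2),None if q is None else q.round(2))
def look(n,p,z,y):
    bot.move_ptp([*p,z],yawq(y));bot.pause(.3)
    s=bot.read_state();i=bot.camera("wrist");cv2.imwrite(f"pics/{n}.png",i[:,:,::-1])
    np.savez(f"pics/{n}.npz",tcp_pos=s['tcp_pos'],eef_rot=s['eef_rot']);print(n,s['t'],s['tcp_pos'],s['joint_pos'].round(2),s['contact_force'].round(2))
look("K1",K,187,row);look("K2",K,187,row+np.pi)
look("W1",W,220,row+np.pi);look("W2",W,220,row)
a=[cv2.imread(f"pics/{n}.png") for n in("K1","K2","W1","W2")]
b=np.vstack([np.hstack(a[:2]),np.hstack(a[2:])]);cv2.imwrite("pics/look.png",cv2.resize(b,(800,600),interpolation=cv2.INTER_AREA))
E
```

```text
K -1.32 [ 0.67  0.24 -0.25  0.   -1.08 -0.42]
K 1.83 [ 0.67  0.24 -0.25  0.   -1.08  2.73]
K 0 [ 0.67  0.24 -0.25  0.   -1.08  0.9 ]
K 1.57 [ 0.67  0.24 -0.25  0.   -1.08  2.47]
K 3.14 [ 0.67  0.24 -0.25 -0.   -1.08 -2.24]
K -1.57 [ 0.67  0.24 -0.25  0.   -1.08 -0.67]
W -1.32 [ 0.09  0.15 -0.29  0.   -1.13  0.16]
W 1.83 [ 0.09  0.15 -0.29  0.   -1.13 -2.98]
W 0 [ 0.09  0.15 -0.29  0.   -1.13  1.48]
W 1.57 None
W 3.14 [ 0.09  0.15 -0.29 -0.   -1.13 -1.67]
W -1.57 [ 0.09  0.15 -0.29  0.   -1.13 -0.09]
K1 2.5417 [552.21751197 194.03889959 186.96126425] [ 0.67  0.24 -0.25  0.   -1.08 -0.42] [-0.07  0.4  -0.3 ]
K2 5.5417 [552.30631613 193.6031082  186.99663584] [ 0.67  0.24 -0.25  0.   -1.08  2.73] [ 0.03 -0.89 -0.11]
W1 10.5833 [ 522.99911535 -143.00760128  219.99313311] [ 0.09  0.15 -0.29  0.   -1.13 -2.98] [-0.45  1.02  0.2 ]
W2 13.5833 [ 522.99943823 -142.99841071  219.99306513] [ 0.09  0.15 -0.29  0.   -1.13  0.16] [-0.24 -0.8  -0.27]
```

View pics/look.png

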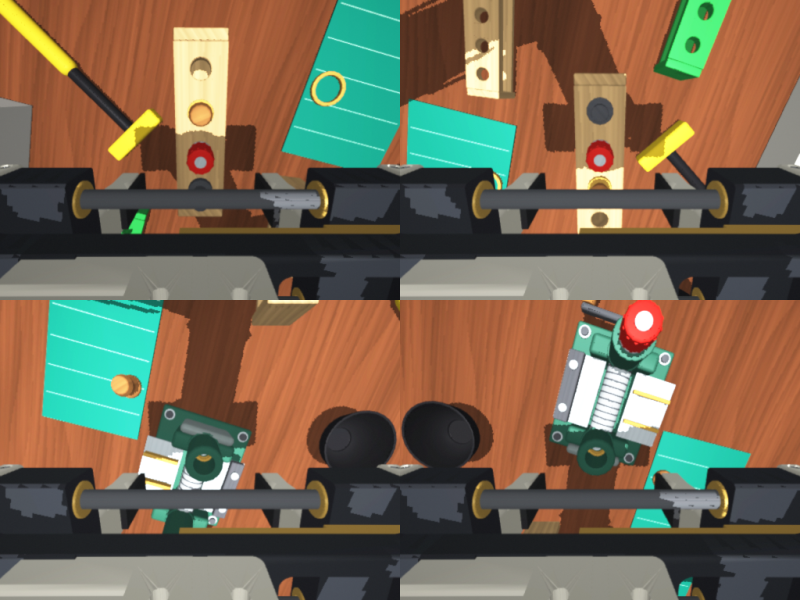

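The wrist looks show the knob at about (256,204) px in K1 and (256,201) in K2. The rim is at about (261,198) in W1 and (252,195) in W2. I zoom in to get their centres.

```bash
python3 - <<'E'
from h import *
c={"K1":(256,204),"K2":(256,201),"W1":(261,198),"W2":(252,195)};o=[]
for n,(u,v) in c.items():
    i=cv2.imread(f"pics/{n}.png");
    if n[0]=="K":
        h=cv2.cvtColor(i,cv2.COLOR_BGR2HSV);m=((h[...,1]<90)).astype(np.uint8);m[:v-20]=0;m[v+20:]=0;m[:,:u-15]=0;m[:,u+15:]=0
        k,l,s,ct=cv2.connectedComponentsWithStats(m)
        for j in range(1,k):
            if s[j,4]>15: print(n,ct[j].round(2),s[j])
    p=cv2.resize(i[v-25:v+25,u-33:u+33],(396,300),interpolation=cv2.INTER_NEAREST);p=cv2.convertScaleAbs(p,alpha=1.5,beta=15)
    o.append(p)
cv2.imwrite("pics/zoom.png",np.vstack([np.hstack(o[:2]),np.hstack(o[2:])]))
E
```

```text
K1 [256.11 207.77] [249 201  15  15 179]
K2 [255.11 205.  ] [248 198  15  15 181]
K2 [243.89 218.7 ] [241 216   9   5  27]
K2 [266.33 219.5 ] [260 218  11   3  18]
```

View pics/zoom.png

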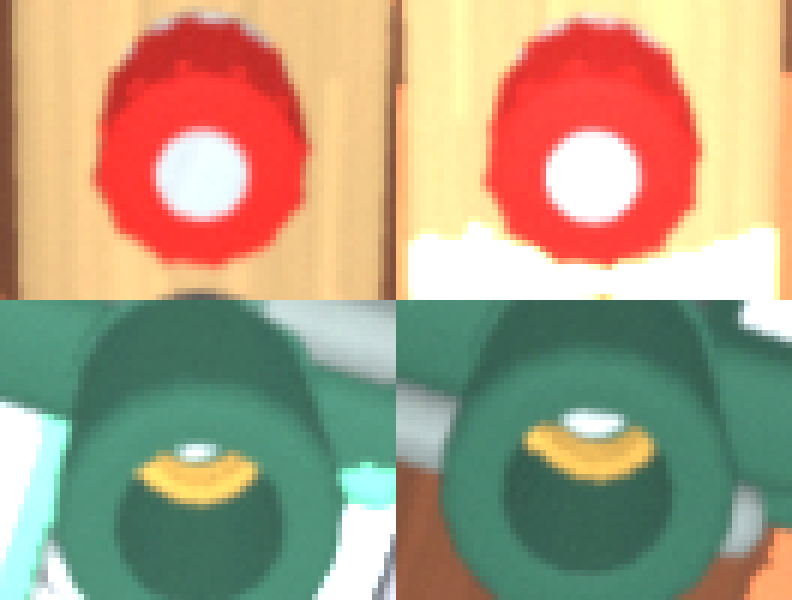

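```bash
python3 - <<'E'
from h import *
P={}
def go(pts,z):
    # tool-frame bias b (xy): p_true = p_est + R b, two views with known yaw
    A=[];y=[]
    for n,uv in pts:
        s=dict(np.load(f"pics/{n}.npz"));p=plane('wrist',uv,z,s);r=R.from_quat(s['eef_rot']).as_matrix()[:2,:2]
        print(n,p.round(2));A.append(np.c_[np.eye(2),-r]);y.append(p[:2])
    x=np.linalg.solve(np.vstack(A),np.hstack(y));print('point',x[:2].round(2),'toolbias',x[2:].round(2))
go([("K1",(256.11,207.77)),("K2",(255.11,205.))],127)
pts=[]
for n,u,v in(("W1",260.6,209.8),("W2",250.5,201.7)):
    i=cv2.imread(f"pics/{n}.png").astype(float);g=cv2.GaussianBlur(i[...,1],(3,3),0)
    # radial scan from bore centre, lower and side edges: strongest dark->bright; 
    E=[]
    for t in np.radians(np.arange(-20,201,8)):
        r=np.arange(9,19,.25);x=(u+r*np.cos(t)).astype(np.float32)[None];y=(v+r*.97*np.sin(t)).astype(np.float32)[None]
        pr=cv2.remap(g.astype(np.float32),x,y,cv2.INTER_LINEAR)[0];k=np.argmax(np.gradient(pr));E.append((x[0,k],y[0,k],r[k]))
    E=np.array(E,np.float32);e=cv2.fitEllipse(E[:,:2].copy());print(n,e,np.round(E[:,2],1));pts.append((n,e[0]))
go(pts,160);go([("W1",(260.6,209.8)),("W2",(250.5,201.7))],160)
E
```

```text
K1 [551.13 195.89 127.  ]
K2 [551.95 193.91 127.  ]
point [551.54 194.9 ] toolbias [ 1.06 -0.14]
W1 ((260.7871398925781, 210.41159057617188), (26.001384735107422, 28.03914451599121), 87.2486801147461) [14.  14.2 14.  13.8 14.2 14.5 14.5 14.2 14.2 14.2 14.  14.  14.  14.5
 14.  13.8 13.8 14.2 14.2 14.  14.  14.  14.2 13.5 14.2 14.  13.5 13.5]
W2 ((250.47824096679688, 201.8310546875), (26.44718360900879, 28.35599708557129), 97.55036163330078) [14.  14.  14.  14.  14.5 14.  14.2 14.2 14.2 14.  13.8 14.  13.5 14.5
 13.5 13.5 13.8 13.8 13.8 14.  14.  14.  14.  14.5 14.  13.8 14.  14.5]
W1 [ 528.55 -146.15  160.  ]
W2 [ 527.86 -145.03  160.  ]
point [ 528.2  -145.59] toolbias [ 0.63 -0.19]
W1 [ 528.25 -145.66  160.  ]
W2 [ 527.87 -145.14  160.  ]
point [ 528.06 -145.4 ] toolbias [ 0.3  -0.12]
```

The knob is at (551.5,194.9) and the well at (528.1,−145.5). The tool bias agrees between the two targets (about 0.5–1 mm), and the tower spacing checks out (126 against 124). Now I grasp, lift, and carry it over the well with q6 near +2.95, because clockwise is decreasing q6.

```bash
python3 - <<'E'
from h import *
k=[551.5,194.9];w=[528.1,-145.5];y=np.arctan2(-98,25.6)+np.pi
def st(m):
    s=bot.read_state();print(m,round(s['t'],2),s['tcp_pos'].round(2),s['contact_force'].round(2),s['moment'].round(3),round(s['width'],2),s['joint_pos'].round(2))
bot.move_ptp([*k,187],yawq(y));st('hover')
bot.line_to([*k,92],120);st('down')
bot.move_gripper(20,30);st('grip')
bot.line_to([*k,230],120);st('lift')
q=bot.solve_ik([*w,262],yawq(1.47));print(q)
if q is not None:
    if q[5]<0: print("flip!")
    else: bot.move_joints(q);bot.pause(.3);st('over')
for n in("side","wrist"): cv2.imwrite(f"pics/{n}2.png",bot.camera(n)[:,:,::-1])
a=cv2.imread("pics/side2.png");b=cv2.imread("pics/wrist2.png")
cv2.imwrite("pics/o.png",np.hstack([cv2.resize(a[170:320,260:410],(400,400)),cv2.resize(b[100:300,156:356],(400,400))]))
E
```

```text
hover 15.82 [551.55 194.62 187.03] [-0.44  0.06 -0.31] [-0.041 -0.168  0.028] 87.66 [ 0.67  0.24 -0.25  0.   -1.08  2.72]
down 16.77 [552.02 195.13  92.68] [ 0.03 -0.39 -0.  ] [-0.077 -0.13  -0.019] 87.68 [ 0.67  0.33 -0.36  0.   -0.88  2.72]
grip 17.72 [551.52 194.9   91.99] [ 1.26 -0.78 -1.29] [-0.025 -0.226  0.024] 29.17 [ 0.67  0.33 -0.36  0.   -0.87  2.72]
lift 19.02 [551.02 194.67 229.07] [-0.44  0.85 -1.73] [-0.097 -0.164 -0.019] 29.38 [ 0.67  0.21 -0.19 -0.   -1.17  2.72]
[ 0.08887721  0.12726392 -0.21477124  0.         -1.22876117  2.95191912]
over 20.61 [ 528.34 -144.79  261.87] [-0.32 -0.27 -1.76] [-0.065 -0.114  0.028] 29.58 [ 0.09  0.13 -0.21 -0.   -1.23  2.95]
```

View pics/o.png

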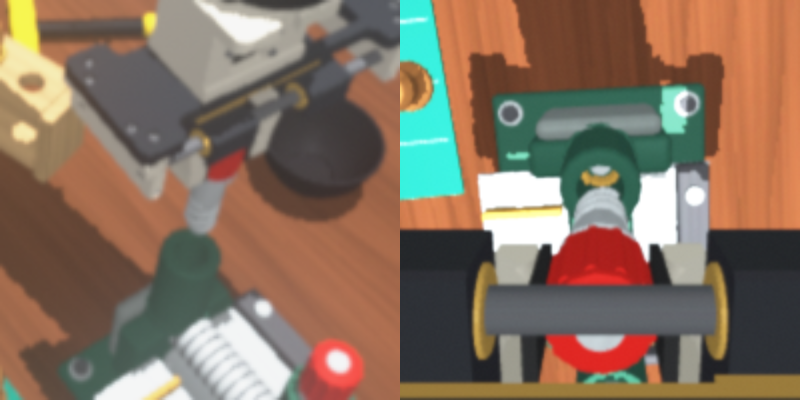

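The screw is upright in the jaws over the empty tower, its nose near the bore, and Fz of about −1.76 N matches a 180 g screw. Now I lower it with force guarding.

```bash
cat >> h.py <<'E'
def F(n=5):
    f=[]
    for _ in range(n): bot.pause(.01);s=bot.read_state();f.append(np.r_[s['contact_force'],s['moment']])
    return np.mean(f,0),s
def say(m,f,s): print(m,round(s['t'],2),s['tcp_pos'].round(2),f.round(2),round(s['width'],2),round(s['joint_pos'][5],3))
E
python3 - <<'E'
from h import *
w=np.array([528.1,-145.5])
bot.line_to([*w,231],80);bot.pause(.3);f0,s=F(10);say('base',f0,s);np.save('f0.npy',f0)
z=231
while z>167:
    z-=1.5;bot.line_to([*w,z],30)
    f,s=F(3);d=f-f0
    if z>221 or abs(d[:3]).max()>2: say(z,d,s)
    if d[2]>3.5 or np.hypot(*d[:2])>6: break
E
```

```text
base 21.63 [ 528.21 -145.51  231.29] [ 0.15 -0.41 -1.84 -0.06 -0.11 -0.  ] 29.32 2.952
229.5 21.91 [ 528.05 -145.5   229.41] [ 0.22  0.36 -0.28 -0.02  0.04  0.03] 29.53 2.952
228.0 22.18 [ 528.04 -145.49  227.89] [ 0.18  0.26  0.13 -0.04 -0.02  0.01] 29.5 2.952
226.5 22.46 [ 528.06 -145.51  226.41] [-0.46  0.34 -0.    0.01 -0.03  0.04] 29.23 2.952
225.0 22.73 [ 528.04 -145.51  224.92] [ 0.44  0.41 -0.27 -0.02  0.   -0.03] 29.18 2.952
223.5 23.01 [ 528.03 -145.5   223.41] [-0.42  0.6   0.07  0.   -0.03  0.01] 29.59 2.952
222.0 23.28 [ 528.07 -145.5   221.93] [ 0.21  0.24  0.03 -0.02 -0.01 -0.01] 29.5 2.952
178.5 31.26 [ 528.53 -145.69  179.49] [-1.44  0.97  7.28  0.16  0.61  0.04] 29.1 2.952
```

Contact came at TCP z 179.5, collar about 12.5 mm above the rim. That is inside the 3–16 mm band and leaves about 250° to home. I turn clockwise under a light push, letting force correct the depth.

```bash
cat > turn.py <<'E'
from h import *
def turn(yaw,z,w,n,step=8,ft=6,zend=166.9):
    f0=np.load('f0.npy')
    for i in range(n):
        yaw-=np.radians(step);z-=step/20
        bot.line_to([*w,z],step/20/.13,ori=yawq(yaw))
        f,s=F(3);d=f-f0;a=s['tcp_pos'][2]
        if i%3==0: say(f"{i} yaw{yaw:.2f} z{z:.2f} dz{z-a:.2f}",d,s)
        if d[2]>15 or np.hypot(*d[:2])>10 or abs(d[5])>1.2: say('guard',d,s);break
        z+=np.clip(.06*(d[2]-ft),-.4,.5); w=w+np.clip(.03*d[:2],-.1,.1)
        if a<zend or s['joint_pos'][5]<-2.85: break
    say('end',d,s);print(yaw,z,w)
    np.save('ts.npy',[yaw,z,*w])
E
python3 - <<'E'
from turn import *
f,s=F(5);say('now',f-np.load('f0.npy'),s)
turn(1.47,178.5,np.array([528.1,-145.5]),12)
E
```

```text
now 31.3 [ 528.55 -145.7   179.51] [-1.61  0.19  7.22  0.16  0.59  0.03] 29.58 2.952
0 yaw1.33 z178.10 dz-1.41 31.62 [ 529.3  -145.93  179.51] [ 0.09 -0.71  7.07 -0.54 -0.12 -0.05] 29.26 2.812
3 yaw0.91 z177.21 dz-1.47 32.57 [ 529.41 -145.71  178.68] [-0.17  0.68  8.17  0.06 -0.01 -0.06] 29.31 2.393
6 yaw0.49 z176.39 dz-1.34 33.52 [ 529.13 -145.36  177.73] [-0.5   1.73  8.09  0.61  0.32 -0.01] 29.45 1.974
9 yaw0.07 z175.47 dz-1.24 34.47 [ 529.12 -145.21  176.71] [-0.26  1.76  7.52  0.53  0.13  0.  ] 29.34 1.555
end 35.1 [ 529.06 -145.28  175.91] [ 0.63  0.83  7.65  0.24 -0.12 -0.02] 29.57 1.277
-0.20551608191455617 174.9652067258786 [ 528.02058672 -145.14013565]
```

The screw is following the ridge slope, about 0.05 mm/deg at roughly 7.5 N with small side forces. I continue to home.

```bash
python3 - <<'E'
from turn import *
t=np.load('ts.npy');turn(t[0],t[1],t[2:],24,ft=7,zend=167.3)
E
```

```text
0 yaw-0.35 z174.57 dz-1.00 35.42 [ 529.03 -145.24  175.57] [ 0.38  0.85  6.98  0.25 -0.09 -0.03] 29.51 1.138
3 yaw-0.76 z173.38 dz-0.95 36.37 [ 528.95 -145.22  174.33] [ 0.44  1.01  7.15  0.21 -0.07 -0.  ] 29.69 0.72
6 yaw-1.18 z172.25 dz-0.86 37.32 [ 528.93 -145.09  173.1 ] [ 0.6   1.37  7.39  0.38 -0.08 -0.01] 29.59 0.302
9 yaw-1.60 z171.09 dz-0.72 38.27 [ 528.84 -144.96  171.81] [ 0.59  1.09  7.43  0.45 -0.25 -0.05] 29.84 -0.115
12 yaw-2.02 z170.04 dz-0.66 39.22 [ 528.5 -144.9  170.7] [-0.55  1.    8.22  0.46  0.07  0.01] 29.17 -0.534
15 yaw-2.44 z169.02 dz-0.64 40.17 [ 528.5  -144.82  169.66] [-0.33  0.88  7.75  0.44  0.01 -0.04] 29.38 -0.953
18 yaw-2.86 z167.91 dz-0.65 41.12 [ 528.6  -144.72  168.55] [-0.01  0.91  8.25  0.33 -0.15 -0.02] 29.45 -1.372
21 yaw-3.28 z166.82 dz-0.64 42.07 [ 528.68 -144.69  167.46] [ 0.28  1.14  7.62  0.27 -0.29 -0.03] 29.2 -1.791
end 42.38 [ 528.7  -144.64  167.09] [ 0.55  0.64  7.99  0.24 -0.29 -0.03] 29.44 -1.93
-3.4169219055841245 166.5139623255444 [ 528.14469841 -144.4860597 ]
```

```bash
python3 - <<'E'
from turn import *
t=np.load('ts.npy')
for k in range(6):
    turn(t[0],t[1],t[2:],1,ft=8,zend=160);o=t;t=np.load('ts.npy')
E
```

```text
0 yaw-3.56 z166.11 dz-0.81 42.7 [ 528.8  -144.7   166.92] [-0.04  0.33  8.33  0.17 -0.22 -0.04] 29.23 -2.07
end 42.7 [ 528.8  -144.7   166.92] [-0.04  0.33  8.33  0.17 -0.22 -0.04] 29.23 -2.07
-3.556548245743671 166.13354524019087 [ 528.14359036 -144.47608152]
0 yaw-3.70 z165.73 dz-1.19 43.02 [ 528.73 -144.89  166.93] [-0.47 -0.21 11.29 -0.02  0.3  -0.07] 29.45 -2.21
end 43.02 [ 528.73 -144.89  166.93] [-0.47 -0.21 11.29 -0.02  0.3  -0.07] 29.45 -2.21
-3.6961745859032176 165.93067396901355 [ 528.12952429 -144.4822688 ]
0 yaw-3.84 z165.53 dz-1.33 43.33 [ 528.53 -145.01  166.86] [-1.43 -0.   12.73 -0.11  0.69 -0.15] 29.38 -2.349
end 43.33 [ 528.53 -145.01  166.86] [-1.43 -0.   12.73 -0.11  0.69 -0.15] 29.38 -2.349
-3.835800926062764 165.81458883821628 [ 528.08676079 -144.48228294]
0 yaw-3.98 z165.41 dz-1.39 43.65 [ 528.41 -145.06  166.8 ] [-1.610e+00 -9.000e-02  1.335e+01 -1.400e-01  8.400e-01 -1.000e-02] 29.54 -2.489
end 43.65 [ 528.41 -145.06  166.8 ] [-1.610e+00 -9.000e-02  1.335e+01 -1.400e-01  8.400e-01 -1.000e-02] 29.54 -2.489
-3.9754272662223107 165.7356568376806 [ 528.03860241 -144.48505021]
0 yaw-4.12 z165.34 dz-1.39 43.97 [ 528.38 -145.03  166.72] [-1.62  0.38 14.19 -0.12  0.85  0.21] 29.29 -2.628
end 43.97 [ 528.38 -145.03  166.72] [-1.62  0.38 14.19 -0.12  0.85  0.21] 29.29 -2.628
-4.115053606381857 165.70730450507457 [ 527.9900967  -144.47375651]
0 yaw-4.25 z165.31 dz-1.36 44.28 [ 528.34 -144.87  166.67] [-2.36  1.28 13.2   0.15  0.91  0.19] 29.56 -2.768
end 44.28 [ 528.34 -144.87  166.67] [-2.36  1.28 13.2   0.15  0.91  0.19] 29.56 -2.768
-4.254679946541404 165.61939955741514 [ 527.91926425 -144.43534158]
```

Descent stopped at TCP z 166.9 against 167 predicted for home, with both force and torque rising, which fits collar on rim. I release, back off, and check.

```bash
python3 - <<'E'
from h import *
t=np.load('ts.npy')
bot.move_gripper(60);f,s=F(5);say('open',f,s)
p=s['tcp_pos']
bot.line_to([528.1,-145.5,238],100);bot.pause(.4);s=bot.read_state();print(s['t'],s['tcp_pos'],s['joint_pos'].round(2))
i=bot.camera("wrist");cv2.imwrite("pics/w3.png",i[:,:,::-1]);np.savez("pics/w3.npz",tcp_pos=s['tcp_pos'],eef_rot=s['eef_rot'])
b=bot.camera("side");cv2.imwrite("pics/side3.png",b[:,:,::-1])
cv2.imwrite("pics/o3.png",np.hstack([cv2.resize(b[200:340,280:420,::-1],(400,400)),cv2.resize(i[120:270,180:330,::-1],(400,400))]))
for x in blobs(i,amin=60): print(x)
E
```

```text
open 45.06 [ 528.   -144.48  165.27] [-0.25 -0.1   0.01 -0.04 -0.17 -0.01] 59.8 -2.775
46.3333 [ 528.07062213 -145.49599273  237.78455663] [ 0.09  0.14 -0.25  0.   -1.18 -2.77]
((np.float64(256.3), np.float64(207.9)), (np.int32(237), np.int32(187), np.int32(39), np.int32(45), np.int32(1116)))
```

View pics/o3.png

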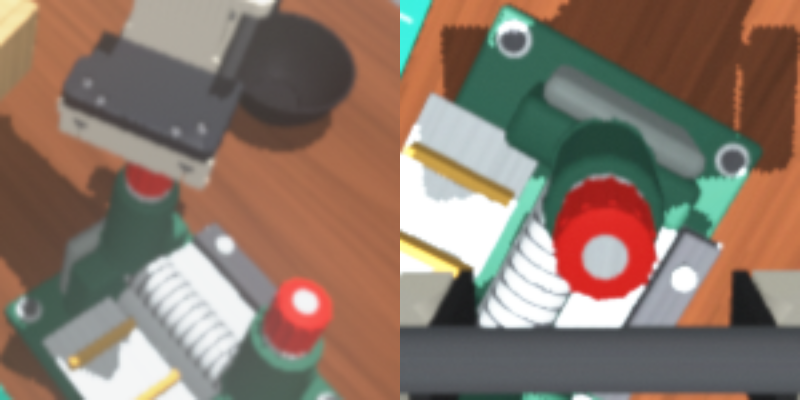

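The screw stands upright in the tower with the knob low on the rim, and the jaws are clear; the wrist view shows the cap at about (257,217) px. To rule out spring-back after release, I touch the knob top lightly with closed fingers, expecting z = 202.

```bash
python3 - <<'E'
from h import *
s=dict(np.load("pics/w3.npz"));print('cap xy',plane('wrist',(256.7,216.7),202,s).round(1))
bot.move_gripper(0,5);bot.line_to([528.1,-145.5,208],60);bot.pause(.3);f0,s=F(8);say('b',f0,s);z=208
while z>199:
    z-=.7;bot.line_to([528.1,-145.5,z],15);f,s=F(4);d=f-f0;a=s['tcp_pos'][2]
    if abs(d[2])>1.5: say(f'contact cmd {z:.1f}',d,s);break
bot.line_to([528.1,-145.5,330],120)
bot.pause(.3);b=bot.camera("side");c=bot.camera("top")
cv2.imwrite("pics/o4.png",np.hstack([cv2.resize(b[220:360,280:420,::-1],(400,400)),cv2.resize(c[170:260,180:420,::-1],(400,150)).repeat(2,0)[:300] if 0 else cv2.copyMakeBorder(cv2.resize(c[170:260,180:420,::-1],(400,150)),0,250,0,0,0)]))
print(bot.read_state()['t'],[x for x in blobs(b,amin=60)])
E
```

```text
cap xy [ 528.7 -145.5  202. ]
b 48.52 [ 528.18 -145.49  208.23] [-0.02 -0.03  0.14 -0.05 -0.15 -0.  ] 0.23 -2.773
contact cmd 201.7 51.08 [ 528.15 -145.55  202.2 ] [-1.58  1.21  5.15  0.39  0.71  0.  ] 0.81 -2.773
52.6917 [((np.float64(333.1), np.float64(257.0)), (np.int32(325), np.int32(245), np.int32(19), np.int32(23), np.int32(276))), ((np.float64(385.8), np.float64(309.0)), (np.int32(376), np.int32(297), np.int32(21), np.int32(25), np.int32(258)))]
```

View pics/o4.png

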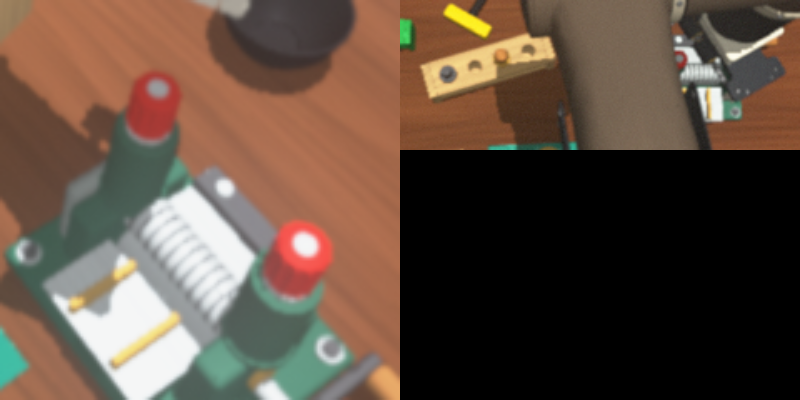

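The touch met the knob top at z 202.2 (home is 202.0), and the previous step at 202.4 felt nothing, so there is no spring-back. In the side view the knob sits on the rim, the fitted knob is unmoved (385.8,309.0, before 385.9,308.9), and the punch and awl are still in the rack. I hand in.

```bash
python3 -c "
from plant import bot
print(bot.close_job(), bot.read_state()['t'])"
```

```text
the job is handed in; nothing more can be done
the job is handed in; nothing more can be done
```

The screw is threaded home in the left tower and let go, and the job is handed in; it reported no verdict. I gripped it in the rack, carried it over, lowered it onto the thread, and turned it clockwise about 290° to the stall and some 40° past it.

**Force:** it came to rest on the thread with its collar about 12.5 mm above the rim. While turning down it saw about 7–8 N, and at most about 14 N once it stopped, well under the 25 N limit.

**Home check:** descent stopped at TCP z 166.9 mm, against 167 predicted. After release, a light touch found the knob top at 202.2 mm, where home is 202.0 and the limit is 203.2. The wrist camera put the cap about 0.6 mm from the well's measured axis. I judged uprightness by eye only.

**Everything else:** the fitted knob's blob did not shift in the side view, though that would not show a pure turn; the gripper never came near it. The punch and awl still stand in the rack. I did not measure the burnisher, ring, dye bottle, bowl or mallet again.

**Timing and disagreements:** the last clock reading before hand-in was 52.7 s. Partway down, one stretch fell slightly less than the lead predicts (3.6 mm against 4.4 mm), probably from the knob slipping a little in the grip. No check failed.

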